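Throw the three interlocked levers of the switch bank

ROBOT

A 6-joint arm with a two-finger parallel gripper is mounted at the origin on a cart in front of the work surface, level with it; the furniture and walls round the work are solid. World frame = base frame: x ahead of the robot, y to its left, z up, the work surface at z = 0. Lengths are in m, angles in rad, forces in N, time in s.
With the tool pointing down it reaches from about 0.25 to 0.725 m from the base axis. Payload 4 kg.
Tool frame: the origin (TCP) lies midway between the tips of the shut fingers; the grasp point (between the pads) lies 19 mm behind it; z points along the fingers, y is the direction in which the jaws open and shut (so a half turn about z gives the same grasp; the last joint's range is limited). The gripper opens to 85 mm and grips with 20 to 120 N. Pads are 22 mm wide; open, the fingers measure 114 mm over their backs; the gripper's body (76 mm by 85 mm) begins 54 mm behind the grasp point. The pads swing forward as they close: fully open they stand 13 mm farther back than shut.
Start: joints at [1.31, 0.241, 0.005, 1.335, 0, 1.571], TCP at [0.129, 0.483, 0.231] pointing down, gripper open.
Joint ranges: [-2.72, 2.72], [-1.05, 1.87], [-1.09, 1.28], [-1.99, 2.15], [-1.42, 1.44], [-3.14, 3.14]. Speed limits (rad/s): [2.79, 2.79, 3.14, 3.14, 3.14, 3.14].

INTERFACE

Orientations are given as a unit quaternion [x, y, z, w].
In Python, from workcell import bot gives the robot as it stands.
- The arm moves only by the shell command python3 -m inch 'ROWS'. ROWS is JSON, a list of rows, each a list of 5 numbers: the shift along the tool's x, y, z scaled (see below), then the turn about the tool's z scaled (see below), then the closure, from 0 (fully open) to 1 (shut). A call has 1 to 10 rows; each row is the pose to reach, as a shift and turn from the pose commanded when the call began, along the tool's axes at that moment; what a row does not reach only later rows make up. The controller multiplies each number of a shift by 100 cm and each number of a turn by 120 degrees. A row lasts 1/8 s, in which the tool goes at most 62.5 mm and 10.7 degrees, less where a joint would pass 70% of its speed; a pose out of reach is approached as far as the arm can. A call with a number of a shift or a turn outside -1 to 1 is refused whole. A call with a gripper value outside its range is refused whole. The fingers move at their own pace and stop on an object; the grip force is fixed at half the most. Time passes only in rows, so rows that repeat a pose let the fingers close. It gives the time, the measured TCP pose, the force and the opening at its end, in the units of the state.
- bot.get_obs(): the state, without advancing time (a new reading comes with each control period).
- bot.camera(name): name is "scene" or "top" or "wrist"; returns the picture (420x560x3 uint8, red, green, blue); there is no depth.
- bot.calibration(name): a dict with "intrinsics" (3x3 intrinsics, pixels), "xyz" and "attitude" of the camera in the world; the wrist camera has in their place "tool_from_camera" (4x4, takes a point from camera to tool coordinates, whose origin is the TCP and whose axes are the flange's). Camera axes: x right, y down, z forward; pixel columns grow to the right and rows downward; lengths in m; the calibration is good to about 2 mm. The wrist camera is an equidistant fisheye: a pixel r from the principal point sees the ray r / f radians off the axis. A picture is of the moment at which its call begins: read the wrist's pose just before it. calibration takes no time and is no camera call.
- bot.job_done(): hands the job in, once; it reports no verdict.
Trained networks look in the newest picture that a camera, given by its name, has taken for a name from the list of things; names that differ only in an ending like _2 or _b are one class to them, and where a whole thing is asked for, a point or a joint stands for the part that bears it (a point fixed in the world has none). Each returns a list of dicts, best first, with "score" (0 to 1); they miss things now and then, are a little off and sometimes report something else, mostly with a low value. They report only what shows in the picture. A call takes as long as a camera call. They do not tell look-alikes from the thing itself.
- bot.masks_of(camera, target): "pixels" (420x560 bool, what is visible of it) and "extent" ([left, top, width, height] as shares, 0 to 1, of the picture: columns of its width, rows of its height, round what is visible of it).
- bot.spot_point(camera, target): "point" ([column, row] as shares, 0 to 1, of the picture: columns of its width, rows of its height: a listed point, or the origin of a listed thing).
The state is a dict: "clock": time; "joint_pos": joint angles; "joint_vel": joint speeds; "tau": joint torques, N m; "eef_pos": TCP position; "tool_rot": TCP orientation; "ft_force": force on the tool from outside, world axes, zero at the start; "ft_torque": the same for the moment, N m; "grip_width": finger opening in m.
Only numpy, scipy, OpenCV 4.12 (cv2) and the standard library are available. Lean on these libraries where they do the work, as an engineer would, in place of code of your own. Each camera call takes 0.05 s, during which the arm holds its last target.

TASK

Change the desk's supply over: throw all three levers of the switch bank fully over to the back and leave them there. The levers are interlocked and only go in one order, which is not marked, so feel gently which lever is free and go on to another when one is blocked: never press on the bank or a lever with more than 20 N. Leave the mug, the stapler and the phone where they are.

Things in the scene. Friction and masses are not known exactly. Their poses are not given: they have to be found in the camera images.
- switch_bank: Grey desk-top box, 120 (x) x 204 (y) x 70 mm high, fixed to the desk. Origin: centre of its underside; x points to its back (away from the robot), y to its left. Three identical levers stand in slots of its lid at y = +65 (left), 0, -65 mm (right). A hidden interlock frees exactly one unthrown lever at a time, blocking the rest till it is fully over; the order differs from start to start.
- lever_left_handle (a point): Centre of the left lever's black handle: a round bar along the bank's y axis, 18 mm diameter, 30 mm long, on a steel blade 8 mm wide. It swings on a radius of 80 mm about a pivot 48 mm above the bank's origin (bank x = 0, y = +65 mm), from leaning to the front, through upright, to leaning back.
- lever_middle_handle (a point): Centre of the middle lever's black handle: a round bar along the bank's y axis, 18 mm diameter, 30 mm long, on a steel blade 8 mm wide. It swings on a radius of 80 mm about a pivot 48 mm above the bank's origin (bank x = 0, y = +0 mm), from leaning to the front, through upright, to leaning back.
- lever_right_handle (a point): Centre of the right lever's black handle: a round bar along the bank's y axis, 18 mm diameter, 30 mm long, on a steel blade 8 mm wide. It swings on a radius of 80 mm about a pivot 48 mm above the bank's origin (bank x = 0, y = -65 mm), from leaning to the front, through upright, to leaning back.
- lever_left (a joint): Left lever: 0 leans 0.35 rad to the front, 0.35 upright, 0.60 meets a springy end stop at the back; over 0.54 is fully over. Starts at 0 to 0.04. Free: resists with a steady 2.5 N or so at the handle and stays where left. Blocked: moves so only to about 0.10, then a springy bolt adds about 1.5 N per mm of handle travel; the end stop is as stiff.
- lever_middle (a joint): Middle lever: 0 leans 0.35 rad to the front, 0.35 upright, 0.60 meets a springy end stop at the back; over 0.54 is fully over. Starts at 0 to 0.04. Free: resists with a steady 2.5 N or so at the handle and stays where left. Blocked: moves so only to about 0.10, then a springy bolt adds about 1.5 N per mm of handle travel; the end stop is as stiff.
- lever_right (a joint): Right lever: 0 leans 0.35 rad to the front, 0.35 upright, 0.60 meets a springy end stop at the back; over 0.54 is fully over. Starts at 0 to 0.04. Free: resists with a steady 2.5 N or so at the handle and stays where left. Blocked: moves so only to about 0.10, then a springy bolt adds about 1.5 N per mm of handle travel; the end stop is as stiff.
- mug_centre (a point): Bystander: glass mug of coffee, 73 x 103 x 92 mm high, standing on the desk to the right; this point is on its axis half-way up.
- stapler_centre (a point): Bystander: desk stapler, 32 x 136 x 42 mm, standing on the desk right of the bank; this point is its centre.
- mobile_centre (a point): Bystander: mobile phone lying flat, 147 x 72 x 9 mm, right of the bank; this point is its centre.
Mind the look-alikes: they are no part of the job. There is more than one size of the switch_bank; the one meant has the size given above.

How it is judged:
By the outcome, as a careful person would: the job done as asked, in the order asked, and still so for the second after the job is handed in, with the robot touching nothing.
It also fails if it takes over 64 s, if anything falls off the work surface, if the arm or the gripper's body presses on something with over 40 N, if the wrist force passes 120 N, or if a joint passes its speed limit or range.

## Working session

There is one attempt and no reset: what is moved stays moved. The work goes in short steps, Python scripts to look and compute and a shell command to move; the robot and the scene stay as the last step left them, time stands still between calls to the robot, and variables do not carry over. Pictures are saved under pics/ and viewed, and the job is handed in when it is done.

```bash
ls; mkdir -p pics; python3 - <<'E'
from workcell import bot
import cv2
o=bot.get_obs()
for k in o: print(k,o[k])
for c in ("scene","top"):
    im=bot.camera(c); cv2.imwrite(f"pics/{c}0.png",im[:,:,::-1])
    print(c,bot.calibration(c))
print(bot.calibration("wrist"))
E
```

```text
pics
clock 0.0
joint_pos [ 1.30998776e+00  2.41411163e-01  3.71510691e-03  1.33514324e+00
 -8.92954739e-06  1.57082088e+00]
joint_vel [ 9.78506762e-04 -5.83423030e-04  2.87736877e-04  1.13596892e-03
  9.43505284e-05  1.43490326e-03]
tau [-9.76553274e-04 -3.72316039e+01  2.52408582e+01  1.68519525e-02
 -1.57687555e-05  8.42761295e-06]
eef_pos [0.12877525 0.48249706 0.23041034]
tool_rot [ 1.30047105e-01  9.91507291e-01 -1.01339324e-03 -1.28389386e-04]
ft_force [ 0.26227653  0.2487661  -0.34247224]
ft_torque [-0.01208249 -0.0288887  -0.01492865]
grip_width 0.0850812767555818
scene {'intrinsics': array([[461.97541666,   0.        , 281.09848938],
       [  0.        , 461.97541666, 210.61222006],
       [  0.        ,   0.        ,   1.        ]]), 'xyz': array([-0.08509498, -0.47645185,  0.7778959 ]), 'attitude': array([ 0.83162894, -0.35329549,  0.17345793, -0.39177538])}
top {'intrinsics': array([[452.16851102,   0.        , 273.65291152],
       [  0.        , 452.16851102, 213.6722009 ],
       [  0.        ,   0.        ,   1.        ]]), 'xyz': array([0.27813874, 0.09947794, 1.14916529]), 'attitude': array([-0.70190225,  0.70613637, -0.0687246 ,  0.06309988])}
{'intrinsics': array([[325.1922621 ,   0.        , 280.73451742],
       [  0.        , 325.1922621 , 209.17091706],
       [  0.        ,   0.        ,   1.        ]]), 'tool_from_camera': array([[ 8.17509452e-04, -9.57729008e-01, -2.87670783e-01,
         7.26238409e-02],
       [ 9.99999644e-01,  7.22742973e-04,  4.35627315e-04,
         1.30545965e-04],
       [-2.09300879e-04, -2.87671036e-01,  9.57729258e-01,
        -1.42913631e-01],
       [ 0.00000000e+00,  0.00000000e+00,  0.00000000e+00,
         1.00000000e+00]])}
```

View pics/scene0.png

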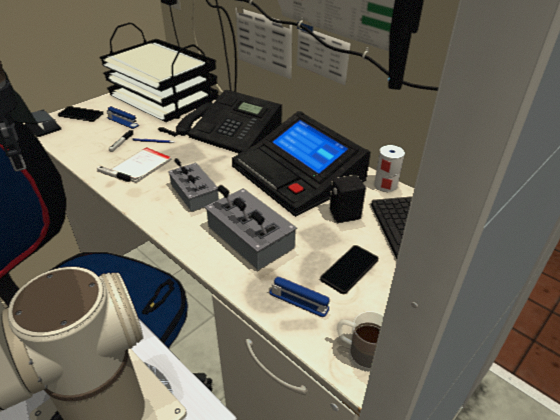

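View pics/top0.png

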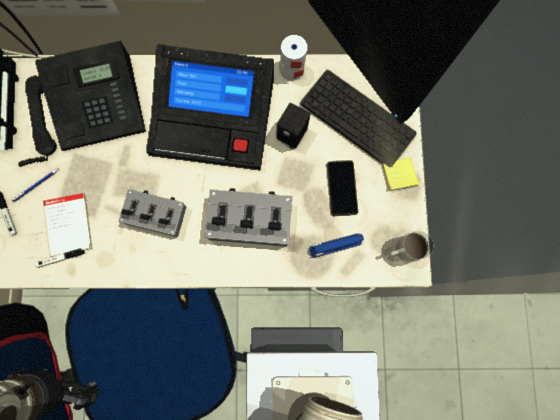

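Two banks are in view: a large one at top (246,218) / scene (252,225), and a small one at top (152,213) / scene (192,185). I'll measure both, using the networks and corner pixels.

```bash
cat > h.py <<'E'
from workcell import bot
import numpy as np, cv2
from scipy.spatial.transform import Rotation as R
def cam(name):
    c=bot.calibration(name); return c["intrinsics"],R.from_quat(c["attitude"]).as_matrix(),np.array(c["xyz"])
def plane(name,uv,z):
    K,A,t=cam(name); d=A@np.linalg.inv(K)@np.array([uv[0],uv[1],1.]); return t+d*(z-t[2])/d[2]
def proj(name,P):
    K,A,t=cam(name); p=(np.atleast_2d(P)-t)@A; q=p@K.T; return q[:,:2]/q[:,2:]
E
python3 - <<'E'
from h import *
im=bot.camera("top")
cv2.imwrite("pics/topcrop.png",cv2.resize(im[170:270,100:400],None,fx=2.6,fy=2.6,interpolation=cv2.INTER_CUBIC)[:,:,::-1])
for n in ("switch_bank","lever_left_handle","lever_middle_handle","lever_right_handle"):
    for r in bot.spot_point("top",n)[:4]:
        p=np.array(r["point"])*[560,420]; print(n,round(r["score"],2),p.round(1),plane("top",p,0 if n=="switch_bank" else .125).round(4))
for r in bot.masks_of("top","switch_bank")[:3]:
    m=r["pixels"].astype(np.uint8); rc=cv2.minAreaRect(cv2.findNonZero(m)); b=cv2.boxPoints(rc); print(r["score"],rc); 
    P=np.array([plane("top",q,.07) for q in b]); print(P.round(3), np.linalg.norm(P-np.roll(P,1,0),axis=1).round(3))
E
```

```text
switch_bank 0.94 [155.9 214.4] [0.4949 0.3934 0.    ]
switch_bank 0.93 [249.5 223.3] [0.4703 0.152  0.    ]
switch_bank 0.31 [272.8 226.8] [0.4608 0.092  0.    ]
lever_left_handle 0.59 [127.8 213.8] [0.4731 0.4261 0.125 ]
lever_left_handle 0.4 [218.  219.5] [0.4587 0.2186 0.125 ]
lever_middle_handle 0.6 [247.  223.6] [0.4487 0.1519 0.125 ]
lever_middle_handle 0.57 [140.9 216.9] [0.4657 0.3956 0.125 ]
lever_right_handle 0.67 [245.7 220.4] [0.4562 0.155  0.125 ]
lever_right_handle 0.62 [163.1 222.1] [0.4533 0.3442 0.125 ]
lever_right_handle 0.42 [272.2 225.3] [0.4445 0.0941 0.125 ]
0.59 ((152.9175567626953, 211.3819580078125), (62.438270568847656, 37.38800048828125), 14.470293045043945)
[[0.464 0.466 0.07 ]
 [0.554 0.448 0.07 ]
 [0.514 0.299 0.07 ]
 [0.425 0.319 0.07 ]] [0.152 0.092 0.154 0.091]
```

View pics/topcrop.png

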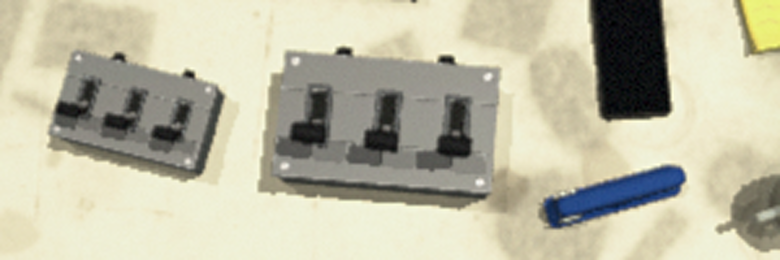

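```bash
python3 - <<'E'
from h import *
im=bot.camera("scene")
cv2.imwrite("pics/scrop.png",cv2.resize(im[135:275,155:345],None,fx=4,fy=4,interpolation=cv2.INTER_CUBIC)[:,:,::-1])
f=lambda c:np.array(c)/2.6+[100,170]
H=np.array([plane("top",f(c),.123) for c in [(309,131),(381,138),(454,145)]]);print(H.round(4))
S=np.array([plane("top",f(c),.07) for c in [(296,62),(489,76),(479,182),(283,166)]]);print(S.round(4),S.mean(0),np.linalg.norm(S-np.roll(S,1,0),axis=1))
S2=np.array([plane("top",f(c),.07) for c in [(286,51),(501,68),(489,194),(273,177)]]);print(S2.round(4),S2.mean(0),np.linalg.norm(S2-np.roll(S2,1,0),axis=1))
d=S[0]-S[1]+S[3]-S[2]; print("yaw",np.arctan2(-d[0],d[1]))
d=S2[0]-S2[1]+S2[3]-S2[2]; print("yaw",np.arctan2(-d[0],d[1]))
d=H[0]-H[2]; print("yaw",np.arctan2(-d[0],d[1]))
for n in ("switch_bank","lever_left_handle","lever_middle_handle","lever_right_handle"):
    for r in bot.spot_point("scene",n)[:4]:
        p=np.array(r["point"])*[560,420]; print(n,round(r["score"],2),p.round(1),plane("scene",p,0 if n=="switch_bank" else .123).round(4))
E
```

```text
[[0.4569 0.2168 0.123 ]
 [0.4503 0.1531 0.123 ]
 [0.4437 0.0886 0.123 ]]
[[0.5321 0.2362 0.07  ]
 [0.5177 0.0547 0.07  ]
 [0.4175 0.0652 0.07  ]
 [0.4334 0.2464 0.07  ]] [0.47516824 0.15061256 0.07      ] [0.09924488 0.18207318 0.10080077 0.18194932]
[[0.5428 0.2458 0.07  ]
 [0.5254 0.0433 0.07  ]
 [0.4063 0.0561 0.07  ]
 [0.4232 0.2555 0.07  ]] [0.47440397 0.1501452  0.07      ] [0.11999656 0.20325638 0.11978655 0.20009481]
yaw -0.08348996322365722
yaw -0.08535109926485106
yaw -0.10298222085571745
switch_bank 0.83 [250.6 238.5] [ 0.478   0.1524 -0.    ]
switch_bank 0.58 [194.3 196. ] [0.4882 0.3886 0.    ]
lever_left_handle 0.64 [222.  191.6] [0.4536 0.2191 0.123 ]
lever_left_handle 0.61 [180.1 161.1] [0.4636 0.3946 0.123 ]
lever_middle_handle 0.66 [240.2 205.4] [0.4485 0.1502 0.123 ]
lever_middle_handle 0.43 [185.  171.2] [0.4445 0.3489 0.123 ]
lever_right_handle 0.63 [256.5 216.7] [0.4466 0.0951 0.123 ]
lever_right_handle 0.48 [192.7 180.4] [0.4335 0.304  0.123 ]
```

View pics/scrop.png

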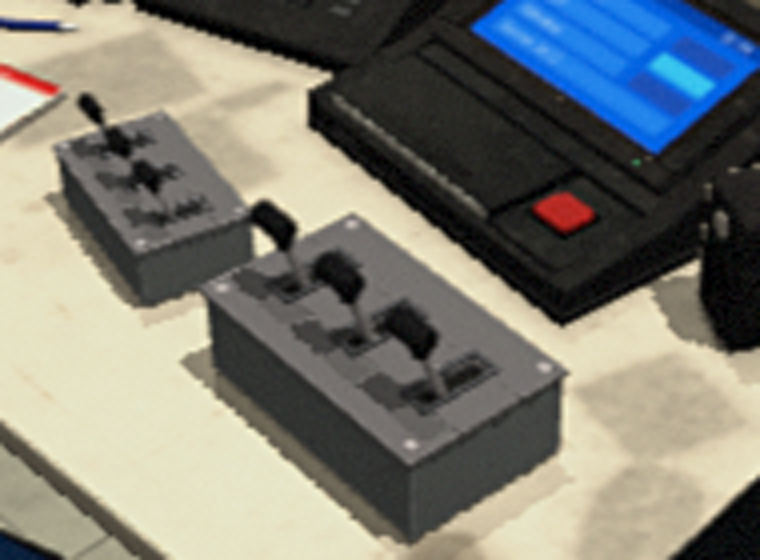

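The large bank measures 0.120 x 0.202 m, so it matches the description. Its centre is (0.475, 0.1505) with yaw about -0.088, and the handle spacing is 65 mm. The small bank (about 0.09 x 0.15 m, top (152,213)) is the look-alike. Next I'll shut the gripper, square it up to the bank, and move in front of the left lever at height.

```bash
python3 -m inch '[[-0.04,-0.02,0,-0.03,1],[-0.1,-0.05,0,-0.0825,1],[-0.15,-0.08,0,-0.0825,1],[-0.2,-0.105,0,-0.0825,1],[-0.25,-0.13,0,-0.0825,1],[-0.3,-0.157,0,-0.0825,1],[-0.343,-0.179,0,-0.0825,1],[-0.343,-0.179,0,-0.0825,1],[-0.343,-0.179,0,-0.0825,1],[-0.343,-0.179,0,-0.0825,1]]'
cat > st.py <<'E'
from h import *
C=np.array([.4749,.1505]);Y=-.088
bx=np.array([np.cos(Y),np.sin(Y)]);by=np.array([-np.sin(Y),np.cos(Y)])
o=bot.get_obs();p=o["eef_pos"];T=R.from_quat(o["tool_rot"]).as_matrix()
d=p[:2]-C;f=o["ft_force"]
print("t %.2f bank x %.1f y %.1f z %.1f mm | F bx %.1f by %.1f z %.1f | grip %.3f"%(o["clock"],1e3*d@bx,1e3*d@by,1e3*p[2],f[:2]@bx,f[:2]@by,f[2],o["grip_width"]))
print("yaw err deg",np.degrees(np.arctan2(-T[1,0],-T[0,0])-Y).round(2),"tz",T[:,2].round(4))
E
python3 st.py; python3 - <<'E'
from h import *
cv2.imwrite("pics/w1.png",bot.camera("wrist")[:,:,::-1]);cv2.imwrite("pics/s1.png",bot.camera("scene")[:,:,::-1])
E
```

```text
clock: 1.9
eef_pos: [0.4133, 0.2225, 0.2313]
tool_rot: [0.043, 0.999, 0.0, -0.0]
ft_force: [-1.2, -0.7, -0.0]
grip_width: -0.0003
t 1.90 bank x -67.7 y 66.3 z 231.3 mm | F bx -1.1 by -0.8 z -0.0 | grip -0.000
yaw err deg 0.11 tz [-3.e-04  1.e-04 -1.e+00]
```

View pics/w1.png

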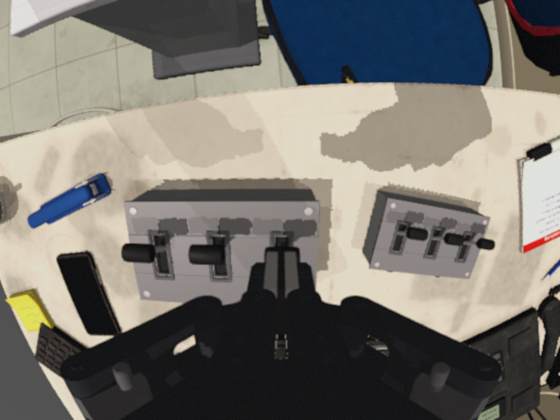

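View pics/s1.png

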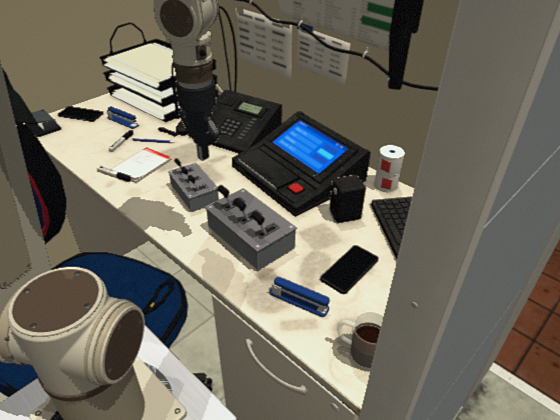

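Scene and wrist views: the shut fingertips at wrist (281,252) are in line with the left slot at (282,240). The other two handles are at (207,254) and (138,252). The gripper is clear and square to the bank, so I'll lower it in front of the left handle.

```bash
python3 -m inch '[[0,-0.001,0.05,0,1],[0,-0.001,0.1,0,1],[0,-0.001,0.123,0,1],[0,-0.001,0.123,0,1],[0,-0.001,0.123,0,1]]'; python3 st.py
python3 - <<'E'
from h import *
im=bot.camera("scene")
cv2.imwrite("pics/s2.png",cv2.resize(im[115:275,145:345],None,fx=3.5,fy=3.5,interpolation=cv2.INTER_CUBIC)[:,:,::-1])
E
```

```text
clock: 2.62
eef_pos: [0.4146, 0.2216, 0.1095]
tool_rot: [0.043, 0.999, 0.0, 0.001]
ft_force: [0.7, -0.3, -0.1]
grip_width: 0.0002
t 2.62 bank x -66.3 y 65.5 z 109.5 mm | F bx 0.7 by -0.2 z -0.1 | grip 0.000
yaw err deg 0.06 tz [ 1.8e-03  9.0e-04 -1.0e+00]
```

View pics/s2.png

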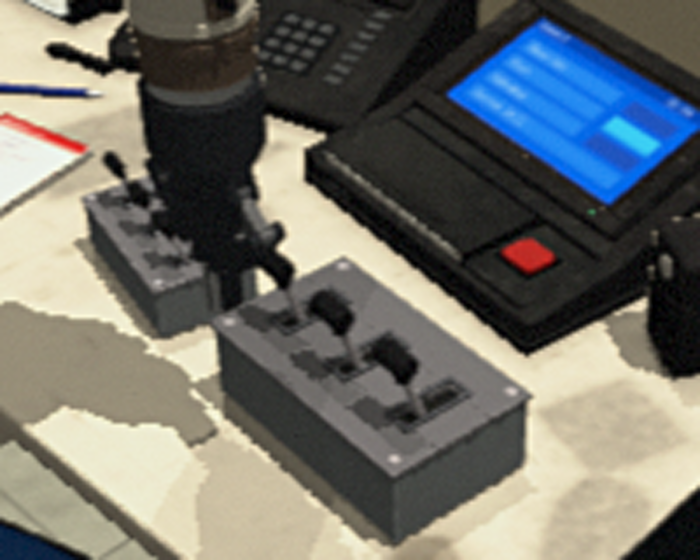

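The finger stands just in front of the left handle (crop about (240,285)). I'll advance gently.

```bash
python3 -m inch '[[-0.005,0,0,0,1],[-0.01,0,0,0,1],[-0.013,0,0,0,1],[-0.016,0,0,0,1],[-0.018,0,0,0,1],[-0.018,0,0,0,1]]'; python3 st.py
python3 -m inch '[[-0.001,0,0,0,1],[-0.002,0,0,0,1],[-0.003,0,0,0,1],[-0.004,0,0,0,1],[-0.004,0,0,0,1]]'; python3 st.py
```

```text
clock: 3.42
eef_pos: [0.4321, 0.2191, 0.1082]
tool_rot: [0.044, 0.999, -0.0, -0.0]
ft_force: [0.5, -0.6, 0.1]
grip_width: 0.0002
t 3.42 bank x -48.7 y 64.5 z 108.2 mm | F bx 0.6 by -0.5 z 0.1 | grip 0.000
yaw err deg -0.01 tz [-1.e-04 -0.e+00 -1.e+00]
clock: 4.05
eef_pos: [0.4361, 0.2188, 0.1083]
tool_rot: [0.044, 0.999, 0.0, 0.0]
ft_force: [0.1, -0.4, 0.1]
grip_width: 0.0002
t 4.05 bank x -44.7 y 64.6 z 108.3 mm | F bx 0.2 by -0.4 z 0.1 | grip 0.000
yaw err deg -0.01 tz [ 1.e-04  0.e+00 -1.e+00]
```

```bash
for i in 1; do python3 -m inch '[[-0.001,0,0,0,1],[-0.002,0,0,0,1],[-0.003,0,0,0,1],[-0.003,0,0,0,1]]' >/dev/null; python3 st.py; done
python3 -m inch '[[-0.001,0,0,0,1],[-0.002,0,0,0,1],[-0.003,0,0,0,1],[-0.003,0,0,0,1]]' >/dev/null; python3 st.py
```

```text
t 4.55 bank x -42.3 y 64.5 z 108.3 mm | F bx -4.0 by -0.3 z 3.0 | grip -0.000
yaw err deg 0.01 tz [-0.001 -0.    -1.   ]
t 5.05 bank x -38.5 y 64.6 z 108.3 mm | F bx -2.9 by 0.9 z 2.3 | grip -0.000
yaw err deg -0.01 tz [ 3.e-04 -0.e+00 -1.e+00]
```

```bash

python3 -m inch '[[-0.001,0,0,0,1],[-0.002,0,0,0,1],[-0.003,0,0,0,1],[-0.003,0,0,0,1]]' >/dev/null; python3 st.py
```

```text
t 5.55 bank x -36.0 y 64.6 z 108.3 mm | F bx -4.6 by -1.0 z 4.3 | grip -0.000
yaw err deg 0.0 tz [-5.e-04  0.e+00 -1.e+00]
```

```bash

python3 -m inch '[[-0.001,0,0,0,1],[-0.002,0,0,0,1],[-0.002,0,0,0,1],[-0.002,0,0,0,1]]' >/dev/null; python3 st.py
```

```text
t 6.05 bank x -34.6 y 64.6 z 108.3 mm | F bx -7.3 by 0.3 z 5.0 | grip 0.000
yaw err deg 0.02 tz [-1.5e-03  2.0e-04 -1.0e+00]
```

The force climbs at about 1.3 N/mm past 6 mm of travel (2.9, 4.6, then 7.3 N), so the left lever is blocked. I'll back off and go to the middle one.

```bash

python3 -m inch '[[0.015,0,0,0,1],[0.03,0,0,0,1],[0.03,-0.03,0,0,1],[0.03,-0.064,0,0,1],[0.03,-0.0645,0,0,1],[0.02,-0.0645,0,0,1],[0.014,-0.0645,0,0,1],[0.012,-0.0645,0,0,1],[0.012,-0.0645,0,0,1]]' >/dev/null; python3 st.py
```

```text
t 7.17 bank x -45.7 y 0.4 z 108.1 mm | F bx -0.4 by 0.1 z -0.6 | grip 0.000
yaw err deg 0.03 tz [-4.e-04 -1.e-04 -1.e+00]
```

```bash

python3 -m inch '[[-0.002,0,0,0,1],[-0.004,0,0,0,1],[-0.005,0,0,0,1],[-0.006,0,0,0,1],[-0.006,0,0,0,1]]' >/dev/null; python3 st.py
```

```text
t 7.80 bank x -39.7 y 0.0 z 108.3 mm | F bx -4.0 by -0.2 z 2.6 | grip -0.000
yaw err deg -0.01 tz [-0.e+00 -1.e-04 -1.e+00]
```

```bash

python3 -m inch '[[-0.001,0,0,0,1],[-0.002,0,0,0,1],[-0.003,0,0,0,1],[-0.003,0,0,0,1]]' >/dev/null; python3 st.py
```

```text
t 8.30 bank x -36.7 y 0.1 z 108.3 mm | F bx -3.9 by -0.5 z 2.5 | grip 0.000
yaw err deg -0.01 tz [-0.e+00 -1.e-04 -1.e+00]
```

```bash

python3 -m inch '[[-0.001,0,0,0,1],[-0.002,0,0,0,1],[-0.003,0,0,0,1],[-0.003,0,0,0,1]]' >/dev/null; python3 st.py
```

```text
t 8.80 bank x -34.5 y 0.1 z 108.2 mm | F bx -7.1 by 0.9 z 4.3 | grip -0.000
yaw err deg 0.01 tz [-1.6e-03  2.0e-04 -1.0e+00]
```

```bash

python3 -m inch '[[-0.001,0,0,0,1],[-0.002,0,0,0,1],[-0.002,0,0,0,1],[-0.002,0,0,0,1]]' >/dev/null; python3 st.py
```

```text
t 9.30 bank x -33.3 y 0.0 z 108.2 mm | F bx -7.6 by -1.1 z 6.4 | grip 0.000
yaw err deg 0.02 tz [-2.9e-03  3.0e-04 -1.0e+00]
```

The middle lever is blocked too, since the force climbs to about 10 N, so the right one must be free.

```bash

python3 -m inch '[[0.015,0,0,0,1],[0.03,0,0,0,1],[0.03,-0.03,0,0,1],[0.03,-0.064,0,0,1],[0.03,-0.065,0,0,1],[0.02,-0.065,0,0,1],[0.014,-0.065,0,0,1],[0.012,-0.065,0,0,1],[0.012,-0.065,0,0,1]]' >/dev/null; python3 st.py
```

```text
t 10.43 bank x -44.0 y -64.4 z 108.0 mm | F bx -1.5 by 0.9 z 0.1 | grip 0.000
yaw err deg 0.05 tz [-1.e-03  5.e-04 -1.e+00]
```

```bash

python3 -m inch '[[-0.002,0,0,0,1],[-0.004,0,0,0,1],[-0.006,0,0,0,1],[-0.008,0,0,0,1],[-0.008,0,0,0,1]]' >/dev/null; python3 st.py
```

```text
t 11.05 bank x -35.3 y -65.1 z 108.3 mm | F bx -3.6 by 0.3 z 1.8 | grip 0.000
yaw err deg -0.02 tz [ 7.e-04 -4.e-04 -1.e+00]
```

```bash

python3 -m inch '[[-0.001,0,0,0,1],[-0.002,0,0,0,1],[-0.003,0,0,0,1],[-0.003,0,0,0,1]]' >/dev/null; python3 st.py
```

```text
t 11.55 bank x -32.5 y -65.0 z 108.3 mm | F bx -3.0 by -0.6 z 1.7 | grip 0.000
yaw err deg -0.01 tz [ 3.e-04 -2.e-04 -1.e+00]
```

```bash

python3 -m inch '[[-0.001,0,0,0,1],[-0.002,0,0,0,1],[-0.002,0,0,0,1],[-0.002,0,0,0,1]]' >/dev/null; python3 st.py
```

```text
t 12.05 bank x -30.5 y -64.9 z 108.3 mm | F bx -2.8 by 0.6 z 1.3 | grip -0.000
yaw err deg -0.0 tz [ 4.e-04 -0.e+00 -1.e+00]
```

The force stays steady at about 2.8 N past the block point, so the right lever is free. I'll carry it over.

```bash

python3 -m inch '[[-0.003,0,0,0,1],[-0.006,0,0,0,1],[-0.009,0,0,0,1],[-0.012,0,0,0,1],[-0.015,0,0,0,1],[-0.018,0,0,0,1],[-0.021,0,0,0,1],[-0.024,0,0,0,1],[-0.026,0,0,0,1],[-0.026,0,0,0,1]]' >/dev/null; python3 st.py
```

```text
t 13.30 bank x -4.3 y -64.9 z 108.1 mm | F bx -0.6 by 0.4 z -1.2 | grip -0.000
yaw err deg -0.01 tz [ 4.e-04 -1.e-04 -1.e+00]
```

```bash

python3 -m inch '[[-0.001,0,0,0,1],[-0.002,0,0,0,1],[-0.003,0,0,0,1],[-0.003,0,0,0,1]]' >/dev/null; python3 st.py
```

```text
t 13.80 bank x -2.0 y -65.0 z 108.1 mm | F bx -2.2 by 0.1 z -1.6 | grip 0.000
yaw err deg -0.0 tz [-6.e-04 -1.e-04 -1.e+00]
```

```bash

python3 -m inch '[[-0.001,0,0,0,1],[-0.002,0,0,0,1],[-0.002,0,0,0,1],[-0.002,0,0,0,1]]' >/dev/null; python3 st.py
```

```text
t 14.30 bank x 0.2 y -65.0 z 108.3 mm | F bx -2.7 by 0.1 z -1.0 | grip -0.000
yaw err deg -0.0 tz [-1.e-04 -2.e-04 -1.e+00]
```

```bash

python3 -m inch '[[-0.001,0,0,0,1],[-0.002,0,0,0,1],[-0.002,0,0,0,1],[-0.002,0,0,0,1]]' >/dev/null; python3 st.py
python3 - <<'E'
from h import *
cv2.imwrite("pics/w3.png",bot.camera("wrist")[:,:,::-1])
im=bot.camera("scene")
cv2.imwrite("pics/s3.png",cv2.resize(im[115:275,145:345],None,fx=3.5,fy=3.5,interpolation=cv2.INTER_CUBIC)[:,:,::-1])
E
```

```text
t 14.80 bank x 2.2 y -65.0 z 108.3 mm | F bx -3.3 by -1.0 z -1.7 | grip 0.000
yaw err deg -0.0 tz [-1.e-04 -2.e-04 -1.e+00]
```

View pics/s3.png

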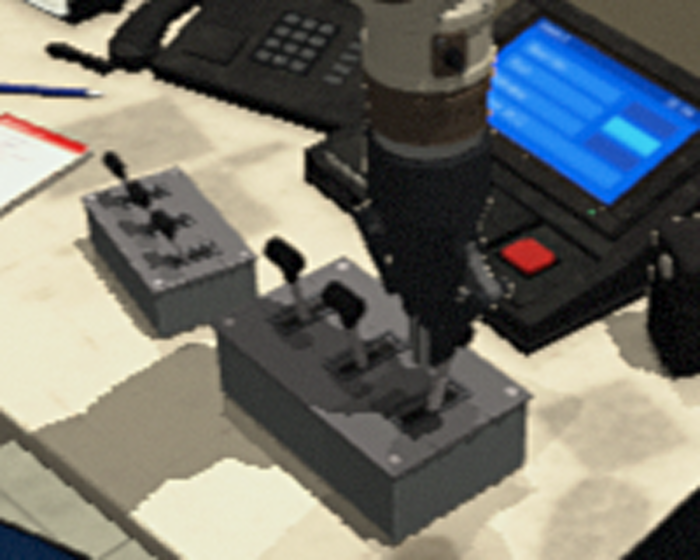

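View pics/w3.png

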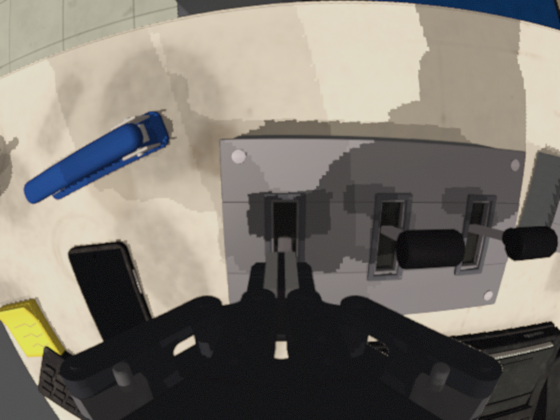

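The right lever leans back (scene crop (440,390)) and there is no end stop yet. I'll keep going in small steps.

```bash

python3 -m inch '[[-0.001,0,0,0,1],[-0.002,0,0,0,1],[-0.002,0,0,0,1],[-0.002,0,0,0,1]]' >/dev/null; python3 st.py
```

```text
t 15.40 bank x 3.6 y -65.0 z 108.1 mm | F bx -6.1 by -0.4 z -1.6 | grip 0.000
yaw err deg 0.01 tz [-0.0015 -0.     -1.    ]
```

```bash

python3 -m inch '[[-0.001,0,0,0,1],[-0.002,0,0,0,1],[-0.002,0,0,0,1],[-0.002,0,0,0,1]]' >/dev/null; python3 st.py
```

```text
t 15.90 bank x 4.7 y -65.0 z 107.8 mm | F bx -6.9 by -0.8 z -0.7 | grip 0.000
yaw err deg 0.01 tz [-3.3e-03  1.0e-04 -1.0e+00]
```

The end stop is felt (6.9 N), so the right lever is fully over. I'll back off and try the middle one.

```bash

python3 -m inch '[[0.03,0,0,0,1],[0.06,0,0,0,1],[0.066,0,0,0,1],[0.066,0.03,0,0,1],[0.066,0.065,0,0,1],[0.066,0.065,0,0,1],[0.055,0.065,0,0,1],[0.05,0.065,0,0,1],[0.048,0.065,0,0,1],[0.048,0.065,0,0,1]]' >/dev/null; python3 st.py
```

```text
t 17.15 bank x -41.5 y -0.4 z 108.2 mm | F bx 1.1 by 0.8 z 0.0 | grip -0.000
yaw err deg -0.06 tz [-1.e-04 -1.e-04 -1.e+00]
```

```bash

python3 -m inch '[[-0.002,0,0,0,1],[-0.004,0,0,0,1],[-0.005,0,0,0,1],[-0.006,0,0,0,1],[-0.006,0,0,0,1]]' >/dev/null; python3 st.py
```

```text
t 17.77 bank x -35.7 y 0.1 z 108.3 mm | F bx 0.1 by 0.1 z 0.3 | grip 0.000
yaw err deg 0.0 tz [ 1.e-04  0.e+00 -1.e+00]
```

```bash

python3 -m inch '[[-0.001,0,0,0,1],[-0.002,0,0,0,1],[-0.003,0,0,0,1],[-0.003,0,0,0,1]]' >/dev/null; python3 st.py
```

```text
t 18.27 bank x -34.7 y 0.0 z 108.2 mm | F bx -6.2 by 0.3 z 5.0 | grip -0.000
yaw err deg 0.03 tz [-3.7e-03  5.0e-04 -1.0e+00]
```

The middle lever is still blocked: it moved 1 mm and the force rose to 8 N. On to the left one.

```bash

python3 -m inch '[[0.015,0,0,0,1],[0.03,0,0,0,1],[0.03,0.03,0,0,1],[0.03,0.064,0,0,1],[0.03,0.065,0,0,1],[0.02,0.065,0,0,1],[0.012,0.065,0,0,1],[0.006,0.065,0,0,1],[0.005,0.065,0,0,1]]' >/dev/null; python3 st.py
```

```text
t 19.40 bank x -37.1 y 64.6 z 108.3 mm | F bx -0.1 by 0.2 z -0.0 | grip 0.000
yaw err deg -0.08 tz [ 1.e-04  0.e+00 -1.e+00]
```

```bash

python3 -m inch '[[-0.001,0,0,0,1],[-0.002,0,0,0,1],[-0.003,0,0,0,1],[-0.004,0,0,0,1],[-0.004,0,0,0,1]]' >/dev/null; python3 st.py
```

```text
t 20.02 bank x -34.6 y 65.1 z 108.3 mm | F bx -3.3 by 0.1 z 3.4 | grip 0.000
yaw err deg 0.02 tz [-1.5e-03  1.0e-04 -1.0e+00]
```

```bash

python3 -m inch '[[-0.001,0,0,0,1],[-0.002,0,0,0,1],[-0.003,0,0,0,1],[-0.003,0,0,0,1]]' >/dev/null; python3 st.py
```

```text
t 20.52 bank x -30.5 y 65.1 z 108.3 mm | F bx -3.2 by -0.8 z 3.1 | grip 0.000
yaw err deg -0.01 tz [ 3.e-04  1.e-04 -1.e+00]
```

```bash

python3 -m inch '[[-0.001,0,0,0,1],[-0.002,0,0,0,1],[-0.003,0,0,0,1],[-0.003,0,0,0,1]]' >/dev/null; python3 st.py
```

```text
t 21.02 bank x -27.5 y 65.1 z 108.3 mm | F bx -2.1 by -0.6 z 2.2 | grip -0.000
yaw err deg -0.01 tz [ 4.e-04 -0.e+00 -1.e+00]
```

The left lever is free. I'll carry it to the stop, now at -27.5 and aiming for about +4.

```bash

python3 -m inch '[[-0.003,0,0,0,1],[-0.006,0,0,0,1],[-0.009,0,0,0,1],[-0.012,0,0,0,1],[-0.015,0,0,0,1],[-0.018,0,0,0,1],[-0.021,0,0,0,1],[-0.024,0,0,0,1],[-0.026,0,0,0,1],[-0.026,0,0,0,1]]' >/dev/null; python3 st.py
```

```text
t 22.27 bank x -1.6 y 65.0 z 108.0 mm | F bx -1.5 by 0.7 z -1.0 | grip -0.000
yaw err deg -0.01 tz [-0.e+00 -3.e-04 -1.e+00]
```

```bash

python3 -m inch '[[-0.001,0,0,0,1],[-0.002,0,0,0,1],[-0.003,0,0,0,1],[-0.003,0,0,0,1]]' >/dev/null; python3 st.py
```

```text
t 22.77 bank x 1.1 y 64.9 z 108.1 mm | F bx -3.2 by -0.7 z -1.3 | grip -0.000
yaw err deg -0.0 tz [-5.e-04 -4.e-04 -1.e+00]
```

```bash

python3 -m inch '[[-0.001,0,0,0,1],[-0.002,0,0,0,1],[-0.002,0,0,0,1],[-0.002,0,0,0,1]]' >/dev/null; python3 st.py
```

```text
t 23.27 bank x 2.8 y 64.9 z 108.1 mm | F bx -5.1 by 0.0 z -2.1 | grip 0.000
yaw err deg 0.0 tz [-9.e-04 -3.e-04 -1.e+00]
```

```bash

python3 -m inch '[[-0.001,0,0,0,1],[-0.002,0,0,0,1],[-0.002,0,0,0,1],[-0.002,0,0,0,1]]' >/dev/null; python3 st.py
```

```text
t 23.77 bank x 4.1 y 64.9 z 107.9 mm | F bx -6.8 by 0.3 z -2.0 | grip 0.000
yaw err deg 0.01 tz [-2.4e-03 -3.0e-04 -1.0e+00]
```

The left lever is at its stop. Middle next.

```bash

python3 -m inch '[[0.03,0,0,0,1],[0.06,0,0,0,1],[0.066,0,0,0,1],[0.066,-0.03,0,0,1],[0.066,-0.065,0,0,1],[0.066,-0.065,0,0,1],[0.055,-0.065,0,0,1],[0.045,-0.065,0,0,1],[0.042,-0.065,0,0,1],[0.042,-0.065,0,0,1]]' >/dev/null; python3 st.py
```

```text
t 25.02 bank x -36.4 y 0.4 z 108.1 mm | F bx 0.3 by 0.0 z -0.2 | grip 0.000
yaw err deg 0.02 tz [-3.e-04 -1.e-04 -1.e+00]
```

```bash

python3 -m inch '[[-0.001,0,0,0,1],[-0.002,0,0,0,1],[-0.003,0,0,0,1],[-0.003,0,0,0,1]]' >/dev/null; python3 st.py
```

```text
t 25.52 bank x -34.7 y 0.1 z 108.2 mm | F bx -4.2 by 0.5 z 1.9 | grip 0.000
yaw err deg 0.02 tz [-1.7e-03  3.0e-04 -1.0e+00]
```

```bash

python3 -m inch '[[-0.001,0,0,0,1],[-0.002,0,0,0,1],[-0.003,0,0,0,1],[-0.003,0,0,0,1]]' >/dev/null; python3 st.py
```

```text
t 26.02 bank x -30.5 y 0.1 z 108.3 mm | F bx -3.1 by 0.2 z 2.2 | grip 0.000
yaw err deg -0.01 tz [ 3.e-04 -1.e-04 -1.e+00]
```

```bash

python3 -m inch '[[-0.001,0,0,0,1],[-0.002,0,0,0,1],[-0.003,0,0,0,1],[-0.003,0,0,0,1]]' >/dev/null; python3 st.py
```

```text
t 26.52 bank x -27.5 y 0.1 z 108.3 mm | F bx -3.2 by -0.7 z 3.3 | grip 0.000
yaw err deg -0.01 tz [ 4.e-04 -1.e-04 -1.e+00]
```

```bash

python3 -m inch '[[-0.003,0,0,0,1],[-0.006,0,0,0,1],[-0.009,0,0,0,1],[-0.012,0,0,0,1],[-0.015,0,0,0,1],[-0.018,0,0,0,1],[-0.021,0,0,0,1],[-0.024,0,0,0,1],[-0.026,0,0,0,1],[-0.026,0,0,0,1]]' >/dev/null; python3 st.py
```

```text
t 27.77 bank x -1.6 y 0.1 z 108.1 mm | F bx -2.4 by 1.0 z -0.2 | grip -0.000
yaw err deg -0.0 tz [-0.e+00 -1.e-04 -1.e+00]
```

```bash

python3 -m inch '[[-0.001,0,0,0,1],[-0.002,0,0,0,1],[-0.003,0,0,0,1],[-0.003,0,0,0,1]]' >/dev/null; python3 st.py
```

```text
t 28.27 bank x 1.0 y -0.1 z 108.1 mm | F bx -3.1 by -0.4 z -1.0 | grip 0.000
yaw err deg -0.0 tz [-6.e-04 -4.e-04 -1.e+00]
```

```bash

python3 -m inch '[[-0.001,0,0,0,1],[-0.002,0,0,0,1],[-0.002,0,0,0,1],[-0.002,0,0,0,1]]' >/dev/null; python3 st.py
```

```text
t 28.77 bank x 2.8 y -0.1 z 108.1 mm | F bx -4.3 by -0.7 z -2.1 | grip -0.000
yaw err deg -0.0 tz [-9.e-04 -3.e-04 -1.e+00]
```

```bash

python3 -m inch '[[-0.001,0,0,0,1],[-0.002,0,0,0,1],[-0.002,0,0,0,1],[-0.002,0,0,0,1]]' >/dev/null; python3 st.py
```

```text
t 29.27 bank x 4.1 y -0.1 z 107.8 mm | F bx -5.7 by -0.6 z -1.6 | grip 0.000
yaw err deg 0.01 tz [-2.5e-03 -2.0e-04 -1.0e+00]
```

All three levers have met their stops. I'll back off, rise and look.

```bash

python3 -m inch '[[0.03,0,0,0,1],[0.066,0,0,0,1],[0.07,0,-0.05,0,1],[0.09,0,-0.1,0,1],[0.12,0,-0.13,0,1],[0.14,0,-0.13,0,1],[0.14,0,-0.13,0,1],[0.14,0,-0.13,0,1]]' >/dev/null; python3 st.py
python3 - <<'E'
from h import *
o=bot.get_obs();Tw=R.from_quat(o["tool_rot"]).as_matrix()
C=np.array([.4749,.1505,0]);Y=-.088;B=R.from_euler("z",Y).as_matrix()
w=bot.camera("wrist");cv2.imwrite("pics/w4.png",w[:,:,::-1])
im=bot.camera("scene");im2=cv2.resize(im[135:275,155:345],None,fx=4,fy=4,interpolation=cv2.INTER_CUBIC)[:,:,::-1].copy()
for q,col in ((0.,(0,0,255)),(.54,(0,255,255)),(.6,(0,255,0))):
    for y in (.065,0,-.065):
        P=C+B@np.array([.08*np.sin(q-.35),y,.048+.08*np.cos(q-.35)]); u=(proj("scene",P)[0]-[155,135])*4
        cv2.circle(im2,tuple(int(v) for v in u),3,col,-1)
cv2.imwrite("pics/s4.png",im2)
for n in ("lever_left_handle","lever_middle_handle","lever_right_handle"):
    for r in bot.spot_point("scene",n)[:3]:
        p=np.array(r["point"])*[560,420]; P=plane("scene",p,.1255); print(n,round(r["score"],2),p.round(0),"bank mm",(1e3*(P-C)@B).round(1))
E
```

```text
t 30.27 bank x -134.2 y 0.1 z 237.6 mm | F bx 0.0 by -0.1 z 0.1 | grip -0.000
yaw err deg -0.0 tz [ 4.e-04 -4.e-04 -1.e+00]
lever_left_handle 0.67 [241. 183.] bank mm [ 26.6  61.5 125.5]
lever_left_handle 0.57 [180. 160.] bank mm [-33.2 241.3 125.5]
lever_middle_handle 0.58 [184. 171.] bank mm [-51.2 195.3 125.5]
lever_middle_handle 0.5 [257. 194.] bank mm [ 29.3   3.6 125.5]
lever_right_handle 0.46 [274. 210.] bank mm [ 20.7 -66.6 125.5]
```

View pics/s4.png

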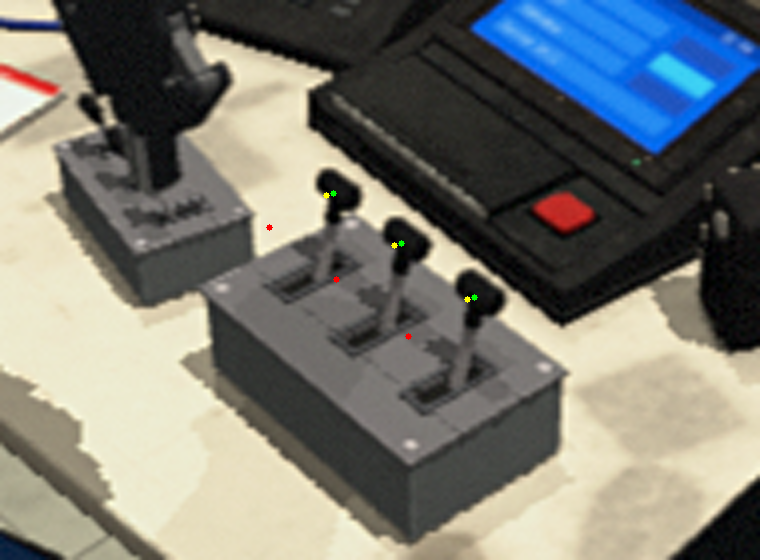

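View pics/w4.png

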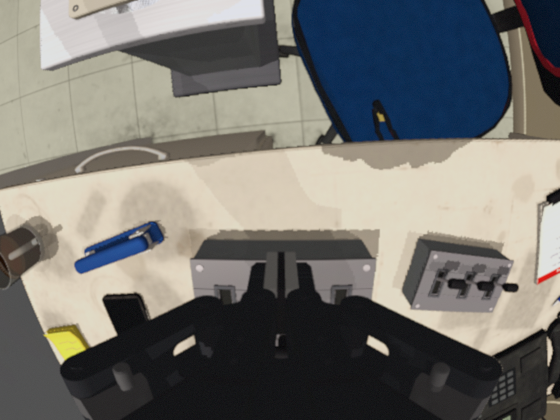

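In the scene crop the handles sit at (338,192), (407,245) and (480,298). All three are at or slightly past the 0.60 rad marks and look alike. The tool is clear and the force reads about 0, so I'll hand it in.

```bash
python3 -c "
from workcell import bot
print(bot.job_done()); print(bot.get_obs()['clock'])"
```

```text
the job is handed in; nothing more can be done
None
the job is handed in; nothing more can be done
```

All three levers of the large switch bank are thrown fully over to the back, and I handed the job in at about 30.5 s. The large bank measured 0.120 × 0.202 m; the smaller look-alike was not touched.

- **Order found:** it was right, then left, then middle. The left and middle levers were blocked at first, and the middle was still blocked after the right one was thrown.
- **Forces:** the highest reading at the end of any push was about 10 N, against the 20 N limit. I read the force only at the end of each short move, so brief peaks in between were not logged.
- **End stops:** each lever showed the force rise of its springy end stop, to about 6–7 N, before I backed off.
- **Last checks:** the final scene picture shows all three handles leaning back alike, at or slightly past the marks I projected for 0.60 rad. The tool was clear of everything, with the wrist force at about 0 N.
- **Disagreement:** the network's handle points came out 1 to 9 mm further back than the 0.60 rad position. I put that down to detection and calibration error, since the stops were felt directly.
- **Bystanders:** I never went near the mug, stapler or phone. All three look undisturbed in the last wrist picture, though I did not measure their final positions.

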